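# Step the parts tray under the inspection head

## Robot

A 7-joint arm with a two-finger parallel gripper is mounted at the origin on the work surface. World frame = base frame: x ahead of the robot, y to its left, z up, the work surface at z = 0. Lengths are in m, angles in rad, forces in N, time in s.
With the tool pointing down it reaches from about 0.425 to 0.825 m from the base axis. Payload 3.6 kg.
Tool frame: the origin (TCP) lies at the very end of the fingers, on their centre line; the grasp point (between the pads) lies 19 mm behind it; z points along the fingers, y is the direction in which the jaws open and shut (so a half turn about z gives the same grasp; the last joint's range is limited). The gripper opens to 93 mm and grips with 3 to 60 N. Pads are 15 mm wide; open, the fingers measure 128 mm over their backs; the gripper's body (75 mm by 188 mm) begins 65 mm behind the grasp point.
Start: joints at [1.214, 0.615, -0.013, 1.423, 0.008, 1.103, -0.04], TCP at [0.211, -0.615, 0.219] pointing down, gripper open.
Joint ranges: [-3.12, 3.12], [-0.3, 2.06], [-1.34, 1.32], [0.26, 2.42], [-1.36, 4.5], [0.01, 1.98], [-2.84, 2.84]. Speed limits (rad/s): [2.79, 2.79, 3.14, 3.14, 3.14, 3.14, 3.14].

## Interface

Orientations are given as a 3x3 rotation matrix whose columns are the frame's x, y, z axes.
In Python, from cell import ctrl gives the robot as it stands. Calls block until the motion is done:
- ctrl.goto(position, orientation): joint-space move of the TCP to a pose.
- ctrl.move_straight(position, feed=0.15, frame=None): straight line of the TCP; frame=None keeps the orientation; feed is the mean speed in m/s.
- ctrl.goto_joints(angles): joint-space move.
- ctrl.command_gripper(opening, grasp_force=None): finger opening in m; grasp_force is the grip in N (None keeps the last); returns when the fingers have stopped.
- ctrl.pause(seconds).
- ctrl.solve_ik(position, orientation): joint angles nearest the present ones, or None.
- ctrl.sense(): the state.
- ctrl.read_camera(name): name is "scene" or "top"; returns (picture, depth): 420x560x3 uint8, blue, green, red; 420x560 float32, m along the optical axis (not along the pixel's ray), 0 where there is no reading.
- ctrl.camera_info(name): a dict with "fx", "fy", "cx", "cy" (pixels), "position" and "attitude" of the camera in the world. Camera axes: x right, y down, z forward; pixel columns grow to the right and rows downward; lengths in m; the calibration is good to about 2 mm. A picture is of the moment at which its call begins. camera_info takes no time and is no camera call.
A pose or a line that the arm cannot do raises ctrl.PlanningError and nothing moves.
- ctrl.close_job(): hands the job in, once; it reports no verdict.
The state is a dict: "t": time; "joints": joint angles; "qvel": joint speeds; "tau": joint torques, N m; "ee_pos": TCP position; "ee_rot": TCP orientation; "force": force on the tool from outside, world axes, zero at the start; "wrist_torque": the same for the moment, N m; "finger_gap": finger opening in m.
Only numpy, scipy, OpenCV 4.12 (cv2) and the standard library are available. Lean on these libraries where they do the work, as an engineer would, in place of code of your own. Each camera call takes 0.05 s, during which the arm holds its last target. There are 200 camera calls.

## Task

At the goods-in bench, use the upright handle to slide the parts tray until the ring (round, with the big hole) is centred under the nose of the fixed inspection head, and keep it there for about a second. Then slide the tray on until the square plate with the hole is centred under the nose, and leave it there. The parts stay in their pockets.

Things in the scene. Friction and masses are not known exactly. Their poses are not given: they have to be found in the camera images.
- handle (a point): Bare-metal upright round handle, 22 mm across, rigid on the robot's side of a black plastic tray, 115 mm from its centre. Point: on its axis, at grip height, 117 mm above the bench, 16 mm below its top; bare for 60 mm below. The tray glides level, without turning, on crossed slides (left-right 205 mm, near-far 150 mm, turned up to 15 degrees); 2.5 N friction each, no spring: it stays where left.
- nose (a point): Lower tip of the black tapered nose (28 mm across above) of the fixed inspection head, 88 mm above the bench, about 30 mm above the parts. A slim level arm, its top 140 mm above the bench, holds it from a post 210 mm to the robot's right. The head never moves. The tray starts off to the robot's left of it; the slides reach every place asked for.
- ring_mid (a point): Centre, half-way up, of the ring: plain steel, round, 46 mm outside, 26 mm hole, 14 mm high, flat and loose in one of the tray's 2 x 2 pockets (54 mm square, 60 mm apart, walls 6 mm high); rides with the tray. Which pocket varies. A solid steel disc of the same size without a hole and a steel bar 47 x 18 mm in other pockets are not asked for.
- square_mid (a point): Centre, half-way up, of the square plate: plain steel, 45 mm square, 14 mm high, with a 14 mm hole in its middle, lying flat and loose in another pocket of the same tray and riding with it. Which pocket varies. Tray, parts and slide weigh about 1.4 kg.
Not all that is in view belongs to the job. Leave any purple look-alike of the part that bears ring_mid alone.

How it is judged:
On the way:
1. the ring is centred under the nose (within 14 mm) for 0.6 s (horizontal distance between ring_mid and nose below 0.014 m and height (world z) of ring_mid below 0.062 m), for 0.6 s.
At the end, for the whole second after the job is handed in: The square plate's centre is within 14 mm (seen from above) of the point under the nose and stays so; the ring and the square plate lie in their pockets; the handle is released (horizontal distance between square_mid and nose below 0.014 m and height (world z) of each of square_mid, ring_mid below 0.062 m); the robot touches nothing.
It fails at once if the ring or the square plate is lifted out of the tray (height (world z) of any of ring_mid, square_mid above 0.072 m).
It also fails if it takes over 38 s, if anything falls off the work surface, if the arm or the gripper's body presses on something with over 40 N, if the wrist force passes 120 N, or if a joint passes its speed limit or range.

## Working session

There is one attempt and no reset: what is moved stays moved. The work goes in short steps, each a Python script; the robot and the scene stay as the last script left them, time stands still between calls to the robot, and variables do not carry over. Pictures are saved under pics/ and viewed, about 8 in all and at most 12, crops included, and the job is handed in when it is done.

```bash
mkdir -p pics; ls; python3 - <<'E'
from cell import ctrl
import cv2,numpy as np
for n in("scene","top"):
    p,d=ctrl.read_camera(n); cv2.imwrite(f"pics/{n}0.png",p); np.save(f"pics/{n}0.npy",d)
    i=ctrl.camera_info(n); print(n,i)
print(ctrl.sense()["t"])
E
```

```text
pics
scene {'fx': 440.20435576749105, 'fy': 440.20435576749105, 'cx': 273.6921208154013, 'cy': 205.09006405566842, 'position': array([1.18033504, 0.37843297, 0.56002984]), 'attitude': array([[-0.3558244 ,  0.56014229, -0.74808396],
       [ 0.93455229,  0.21412847, -0.28418481],
       [ 0.00100215, -0.80024347, -0.5996744 ]])}
top {'fx': 408.3398836386887, 'fy': 408.3398836386887, 'cx': 282.13557613747605, 'cy': 208.61055421124334, 'position': array([0.49080572, 0.15889102, 0.73424424]), 'attitude': array([[-0.00366912, -0.9822827 ,  0.18736926],
       [-0.99997924,  0.00261147, -0.00589129],
       [ 0.00529761, -0.18738698, -0.98227188]])}
0.1
```

View pics/scene0.png

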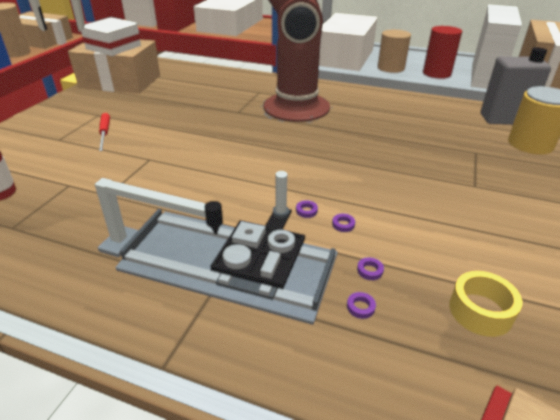

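View pics/top0.png

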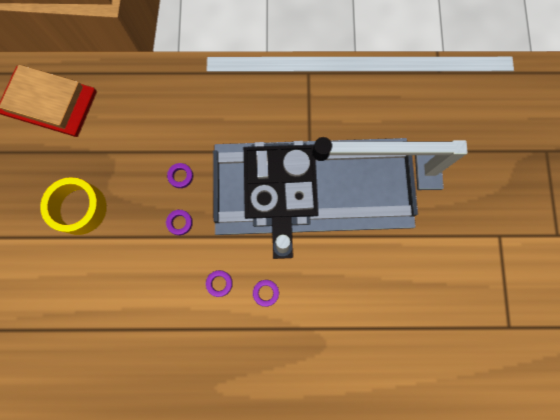

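The top view shows the ring at (264,198), the square plate at (299,196), the disc at (296,162) and the bar at (262,164). The handle top is at (283,242) and the nose at (322,149).

Things that could be taken for the ring:
- Purple rings at (180,175), (179,222), (219,284) and (266,293): wrong colour and outside the tray.
- Yellow ring at (70,205): not steel.
- Solid disc at (296,162): no hole.
- Square plate at (299,196): small hole, and it is the second target.

My choice for the ring is (264,198).

```bash
cat > vis.py <<'E'
import cv2,numpy as np
def cloud(d,i):
    v,u=np.mgrid[:d.shape[0],:d.shape[1]]
    c=np.dstack([(u-i["cx"])/i["fx"]*d,(v-i["cy"])/i["fy"]*d,d])
    return c@np.array(i["attitude"]).T+i["position"]
def ray(uv,i,z):
    r=np.array(i["attitude"])@[(uv[0]-i["cx"])/i["fx"],(uv[1]-i["cy"])/i["fy"],1]
    return i["position"]+r*(z-i["position"][2])/r[2]
def blobs(mask,amin):
    cs,_=cv2.findContours(mask.astype(np.uint8),cv2.RETR_EXTERNAL,cv2.CHAIN_APPROX_NONE)
    out=[]
    for c in cs:
        m=cv2.moments(c)
        if m["m00"]>amin: out.append((m["m10"]/m["m00"],m["m01"]/m["m00"],m["m00"]))
    return out
E
python3 - <<'E'
from cell import ctrl
from vis import *
for n,(x0,y0,x1,y1) in dict(top=(205,125,345,265),scene=(180,160,320,300)).items():
    p=cv2.imread(f"pics/{n}0.png"); d=np.load(f"pics/{n}0.npy"); i=ctrl.camera_info(n); P=cloud(d,i); Z=P[...,2]
    roi=np.zeros(Z.shape,bool); roi[y0:y1,x0:x1]=True
    print(n,"zero frac",(d[roi]==0).mean())
    bright=p.min(2)>110
    for nm,m,h in(("parts",roi&bright&(Z>.05)&(Z<.068),.058),("handletop",roi&(Z>.122)&(p.min(2)>90),.133),("dark",roi&(p.max(2)<60)&(Z>.085),.088)):
        for b in blobs(m,25): print(nm,np.round(b,1),ray(b,i,h).round(4))
        if nm=="dark": 
            q=P[m]; print("nose z pct",np.percentile(q[:,2],[1,50,99]).round(3),"xy",q.mean(0).round(4),"ext",q.min(0).round(3),q.max(0).round(3))
            if n=="scene":
                vv,uu=np.nonzero(m); print("lowest px",uu[vv>vv.max()-2].mean(),vv.max(), q[vv>vv.max()-3].mean(0))
    cv2.imwrite(f"pics/c_{n}.png",cv2.resize(p[y0:y1,x0:x1],None,fx=4,fy=4,interpolation=cv2.INTER_CUBIC))
a,b=[cv2.imread(f"pics/c_{n}.png") for n in("top","scene")]
cv2.imwrite("pics/crop1.png",cv2.resize(np.hstack([a,b]),(800,400)))
E
```

```text
top zero frac 0.0031122448979591837
parts [263.8 197.6 502. ] [0.6388 0.1858 0.058 ]
parts [298.9 195.1 632. ] [0.6431 0.1263 0.058 ]
parts [262.1 163.5 230.5] [0.6989 0.189  0.058 ]
parts [296.3 162.1 482. ] [0.7014 0.1302 0.058 ]
handletop [282.8 241.4 148.5] [0.5563 0.1545 0.133 ]
handletop [337.5 148.2 155. ] [0.7002 0.0694 0.133 ]
dark [321.5 148.7 303.5] [0.7151 0.0893 0.088 ]
nose z pct [0.115 0.146 0.734] xy [0.6923 0.0964 0.1533] ext [0.491 0.082 0.112] [0.712 0.159 0.734]
scene zero frac 0.0038775510204081634
parts [270.2 262.8 232. ] [0.7018 0.1907 0.058 ]
parts [236.4 254.6 420. ] [0.7036 0.1315 0.058 ]
parts [280.9 239.1 375.5] [0.6409 0.1869 0.058 ]
parts [248.4 232.1 468. ] [0.6439 0.1272 0.058 ]
parts [280.8 209.   49.5] [0.5606 0.1573 0.058 ]
handletop [192.1 207.5 319.5] [0.7004 0.0559 0.133 ]
handletop [280.6 176.8 103. ] [0.5653 0.1579 0.133 ]
dark [213.5 215.1 325.5] [0.6559 0.0676 0.088 ]
nose z pct [0.1   0.138 0.56 ] xy [0.717  0.1037 0.1426] ext [0.691 0.083 0.095] [1.18  0.378 0.56 ]
lowest px 266.0 282 [1.18033504 0.37843297 0.56002984]
```

View pics/crop1.png

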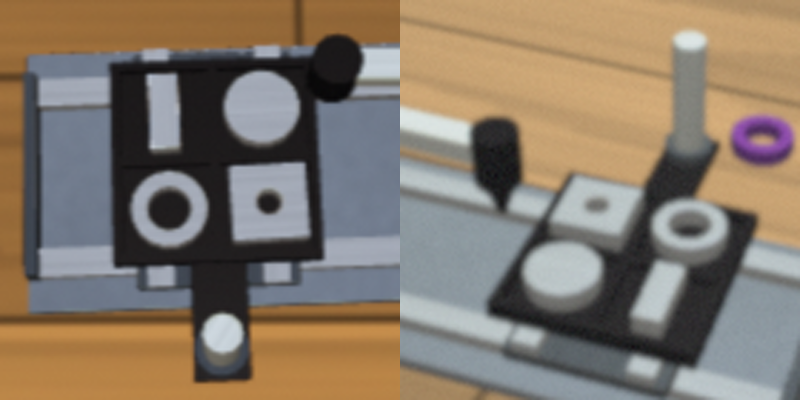

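The crop confirms it: the ring with the big hole is in the near-left pocket at top view (264,198), and the square plate is near-right at (299,196). The nose tip in the scene view is at about (215.7,233.5).

```bash
python3 - <<'E'
from cell import ctrl
from vis import *
i=ctrl.camera_info("scene"); print("tip ray",ray((215.7,233.5),i,.088).round(4))
for n,(x0,y0,x1,y1) in dict(top=(305,130,340,165),scene=(200,195,230,240)).items():
    p=cv2.imread(f"pics/{n}0.png"); d=np.load(f"pics/{n}0.npy"); i=ctrl.camera_info(n); P=cloud(d,i); Z=P[...,2]
    roi=np.zeros(Z.shape,bool); roi[y0:y1,x0:x1]=True
    m=roi&(p.max(2)<70)&(Z>.08)&(Z<.3)&(d>0); q=P[m]; 
    print(n,"zpct",np.percentile(q[:,2],[1,25,50,75,99]).round(4))
    t=q[q[:,2]>np.percentile(q[:,2],99)-.008]; print("top face",t.mean(0).round(4),np.percentile(t,[2,98],0).round(4).tolist())
    if n=="scene":
        for r in range(218,238): 
            c=np.nonzero(m[r])[0]
            if len(c): print(r,c.min(),c.max(),P[r,c].mean(0).round(4))
    else:
        for b in blobs(m&(Z>.14),20): print(b,ray(b,i,np.median(t[:,2])))
s=ctrl.sense(); print(s["ee_rot"].round(3), s["t"],s["ee_pos"])
for a in(0,.15,.3,np.pi,np.pi+.15):
    c,sn=np.cos(a),np.sin(a); R=np.array([[c,sn,0],[sn,-c,0],[0,0,-1]])
    for q in([.5585,.156,.22],[.5585,.156,.098],[.63,-.0,.098],[.63,.06,.098]): print(a,q,np.round(ctrl.solve_ik(q,R),2) if ctrl.solve_ik(q,R) is not None else None)
E
```

```text
tip ray [0.6984 0.0933 0.088 ]
top zpct [0.1147 0.1392 0.146  0.1472 0.1484]
top face [0.6993 0.0941 0.1464] [[0.6873, 0.0827, 0.1419], [0.712, 0.1056, 0.1484]]
(322.5, 145.87280701754386, 228.0) [0.69919347 0.09405424 0.1465858 ]
scene zpct [0.0984 0.1253 0.1372 0.1464 0.1481]
top face [0.7048 0.0965 0.1457] [[0.6914, 0.0851, 0.1404], [0.7147, 0.1073, 0.1481]]
218 206 221 [0.7104 0.0993 0.1312]
219 206 221 [0.7101 0.099  0.1289]
220 206 221 [0.7106 0.0991 0.1273]
221 207 221 [0.7107 0.0998 0.1255]
222 207 221 [0.7108 0.0997 0.1236]
223 207 221 [0.7104 0.0993 0.1211]
224 208 220 [0.7112 0.0996 0.1198]
225 209 219 [0.712  0.0998 0.1184]
226 211 218 [0.7114 0.1002 0.116 ]
227 212 217 [0.7117 0.1002 0.1142]
228 213 217 [0.708  0.0988 0.1089]
229 213 217 [0.7064 0.0976 0.1051]
230 214 216 [0.7067 0.0976 0.1033]
231 214 216 [0.7058 0.0969 0.1003]
232 214 216 [0.7053 0.0964 0.0976]
233 215 216 [0.7046 0.0967 0.095 ]
[[ 0.946  0.325 -0.001]
 [ 0.325 -0.946  0.002]
 [-0.    -0.002 -1.   ]] 0.1 [ 0.21087633 -0.61409063  0.21758438]
0 [0.5585, 0.156, 0.22] [-0.12  0.52 -0.3   1.63  0.17  1.02 
[... 731 characters left out ...]
.72 -0.09  1.61  0.08  0.82 -1.47]
3.141592653589793 [0.5585, 0.156, 0.22] [ 0.24  0.67 -0.96  1.62  0.58  1.17  0.72]
3.141592653589793 [0.5585, 0.156, 0.098] [ 0.12  0.75 -0.72  1.75  0.62  0.88  0.69]
3.141592653589793 [0.63, -0.0, 0.098] [ 0.38  0.83 -0.75  1.6   0.65  0.98  0.99]
3.141592653589793 [0.63, 0.06, 0.098] [ 0.29  0.83 -0.76  1.59  0.65  0.99  0.89]
3.291592653589793 [0.5585, 0.156, 0.22] [ 0.26  0.68 -0.98  1.61  0.6   1.18  0.86]
3.291592653589793 [0.5585, 0.156, 0.098] [ 0.13  0.76 -0.74  1.75  0.64  0.89  0.83]
3.291592653589793 [0.63, -0.0, 0.098] [ 0.4   0.84 -0.79  1.6   0.68  0.99  1.12]
3.291592653589793 [0.63, 0.06, 0.098] [ 0.3   0.84 -0.79  1.59  0.68  1.    1.02]
```

Both views put the nose at about (0.699, 0.094). The ring needs to move by about (+0.059, -0.092), and then the square is at its place at +(0.0555, -0.033) from the start. Next I grasp the handle and move.

```bash
cat >> vis.py <<'E'
def parts(ctrl,name,save=None):
    p,d=ctrl.read_camera(name); i=ctrl.camera_info(name); P=cloud(d,i); X,Y,Z=np.moveaxis(P,2,0)
    m=(p.min(2)>110)&(Z>.05)&(Z<.068)&(X>.55)&(X<.85)&(Y>-.02)&(Y<.26)
    if save: cv2.imwrite(save,p)
    return [(round(b[2]),*ray(b,i,.058)[:2].round(4)) for b in blobs(m,60)]
E
python3 - <<'E'
from cell import ctrl
from vis import *
R=np.diag([1.,-1,-1]); h=np.array([.557,.1545])
ctrl.command_gripper(.08)
ctrl.goto([*h,.24],R)
ctrl.move_straight([*h,.098],feed=.12)
print(ctrl.sense()["force"].round(1))
ctrl.command_gripper(0.0,grasp_force=35)
s=ctrl.sense(); print(s["t"],s["finger_gap"],s["ee_pos"].round(4),s["force"].round(1))
ctrl.move_straight([*(h+[.059,-.092]),.098],feed=.06)
s=ctrl.sense(); print(s["t"],s["finger_gap"],s["ee_pos"].round(4),s["force"].round(1))
for n in("top","scene"): print(n,parts(ctrl,n,f"pics/{n}1.png"))
a=cv2.imread("pics/top1.png")[100:300,180:460];b=cv2.imread("pics/scene1.png")[120:320,80:360]
cv2.imwrite("pics/crop2.png",cv2.resize(np.vstack([a,b]),(420*2,600))[:,:800])
E
```

```text
[-0.5  0.5  0.2]
5.8167 0.02143363254701911 [0.557  0.1543 0.098 ] [ 0.2 -0.1  0.2]
7.7917 0.02147957164547092 [0.616  0.0624 0.098 ] [-2.5  1.5  1.1]
top [(76, np.float64(0.7024), np.float64(0.1095)), (206, np.float64(0.7598), np.float64(0.0985))]
scene [(270, np.float64(0.7615), np.float64(0.0996)), (480, np.float64(0.7632), np.float64(0.0406)), (422, np.float64(0.7007), np.float64(0.0962)), (544, np.float64(0.7037), np.float64(0.0361))]
```

View pics/crop2.png

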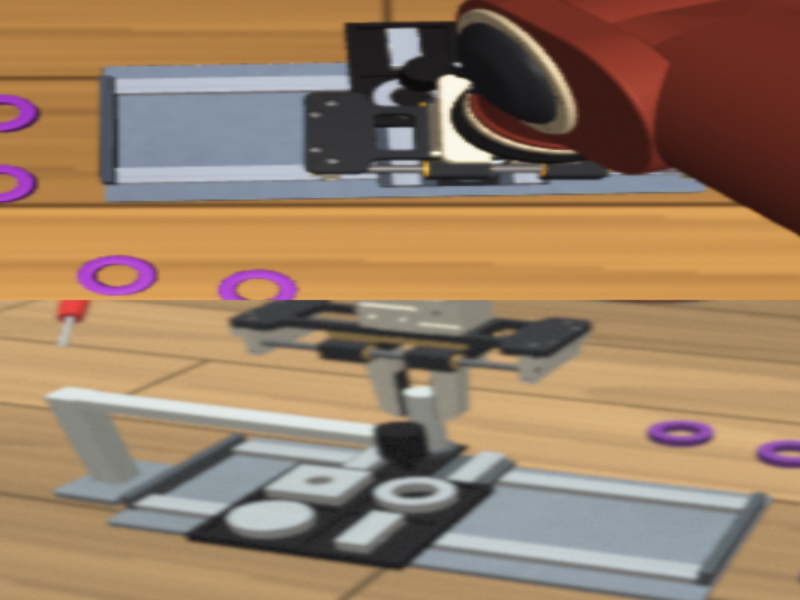

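The scene view shows the handle between the fingers, all parts in their pockets and the ring at crop pixel (415,492), just under the nose tip at (408,460). It measures (0.7007, 0.0962) against the nose at (0.699, 0.094). I'll trim that, hold, move on to the square and release.

```bash
python3 - <<'E'
from cell import ctrl
from vis import *
ctrl.move_straight([.6145,.0608,.098],feed=.03); ctrl.pause(1.3)
print("ring",parts(ctrl,"scene"))
ctrl.move_straight([.612,.1205,.098],feed=.06); ctrl.pause(.2)
print("square",parts(ctrl,"scene"))
ctrl.command_gripper(.08)
s=ctrl.sense(); print(s["t"],s["finger_gap"],s["force"].round(1))
ctrl.move_straight([.612,.1205,.24],feed=.12)
ctrl.goto([.45,-.2,.3],np.diag([1.,-1,-1]))
s=ctrl.sense(); print(s["t"],s["force"].round(1))
for n in("top","scene"): print(n,parts(ctrl,n,f"pics/{n}2.png"))
a=cv2.imread("pics/top2.png")[100:300,180:460];b=cv2.imread("pics/scene2.png")[140:340,80:360]
cv2.imwrite("pics/crop3.png",cv2.resize(np.hstack([a,b]),(800,286)))
E
```

```text
ring [(271, np.float64(0.7599), np.float64(0.0979)), (474, np.float64(0.7616), np.float64(0.039)), (419, np.float64(0.699), np.float64(0.0943)), (539, np.float64(0.702), np.float64(0.0342))]
square [(284, np.float64(0.7567), np.float64(0.1588)), (493, np.float64(0.7593), np.float64(0.1001)), (450, np.float64(0.6963), np.float64(0.1554)), (576, np.float64(0.6995), np.float64(0.0957)), (61, np.float64(0.6161), np.float64(0.1256))]
11.9417 0.08018999706251022 [0.5 0.7 0.4]
14.6417 [ 0.9 -0.9  0.2]
top [(475, np.float64(0.6936), np.float64(0.1535)), (414, np.float64(0.6928), np.float64(0.0965)), (218, np.float64(0.754), np.float64(0.1568)), (402, np.float64(0.7581), np.float64(0.0992))]
scene [(271, np.float64(0.756), np.float64(0.1583)), (472, np.float64(0.7586), np.float64(0.0994)), (422, np.float64(0.6955), np.float64(0.1548)), (540, np.float64(0.6985), np.float64(0.0951))]
```

View pics/crop3.png

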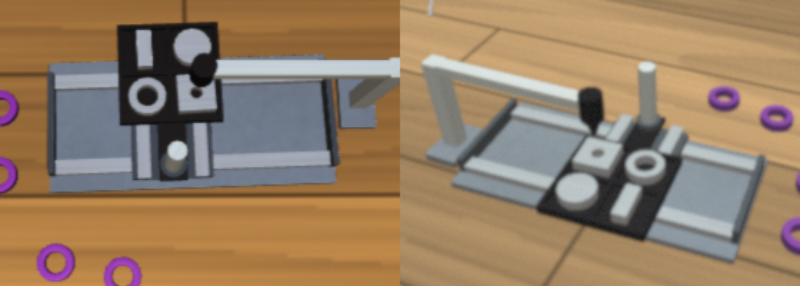

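The picture shows the tray released and all four parts in their pockets. The square's hole is at crop pixel (598,153), just below the nose tip at (592,127), which is the expected offset for a tip 30 mm above. The square measures (0.6985, 0.0951) against the nose at (0.699, 0.094), so I'm handing in.

```bash
python3 - <<'E'
from cell import ctrl
ctrl.close_job(); print(ctrl.sense()["t"])
E
```

```text
the job is handed in; nothing more can be done
the job is handed in; nothing more can be done
```

I gripped the upright handle and slid the tray until the ring was under the nose. After a 1.3 s hold I slid on to the square plate, released the handle, backed the arm clear and handed the job in; the robot clock read 14.6 s once the arm was clear.

- **Ring at the hold:** it measured (0.699, 0.094) m in the scene view. The nose measured (0.699, 0.094) m from both views.
- **Square plate after release:** it measured (0.6985, 0.0951) m in the scene view, about 1 mm off the nose point. All four parts were in their pockets, and the robot was clear of everything.
- **One disagreement:** the final top view put the square at (0.693, 0.097) m, about 7 mm off. The nose partly covers the plate in that view, which pulls its outline towards the robot, so I went by the scene view. Both readings are inside the 14 mm limit.

I got no verdict on the result, as expected.

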